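# Square a heat sink against the bench rail

## Robot

A 6-joint arm with a two-finger parallel gripper is mounted at the origin on the work surface. World frame = base frame: x ahead of the robot, y to its left, z up, the work surface at z = 0. Lengths are in m, angles in rad, forces in N, time in s.
With the tool pointing down it reaches from about 0.3 to 0.75 m from the base axis. Payload 8.5 kg.
Tool frame: the origin (TCP) lies on the centre line of the jaws, within the pads' length; the fingertips stand ahead of it and the grasp point (between the pads) lies 3 mm ahead of it (r.tcp_to_tips is the z of the fingertips in the tool frame, in m); z points along the fingers, y is the line along which they close (so a half turn about z gives the same grasp; the last joint's range is limited). The gripper opens to 88 mm and grips with 3 to 60 N. Pads are 18 mm wide; open, the fingers measure 123 mm over their backs; the gripper's body (75 mm by 187 mm) begins 45 mm behind the grasp point.
Start: joints at [0.943, 0.381, 1.297, -0, 1.464, -0.215], TCP at [0.221, 0.504, 0.261] pointing down, gripper open.
Joint ranges: [-3.11, 3.11], [-0.89, 2.33], [0.22, 2.48], [-1.42, 4.56], [0.17, 2.85], [-2.88, 2.88]. Speed limits (rad/s): [2.39, 2.39, 3.14, 3.14, 3.14, 3.14].

## Interface

Orientations are given as a unit quaternion [w, x, y, z].
In Python, from cell import r gives the robot as it stands.
- The arm moves only by the tool send_rows, never from a script. Its argument "commands" is a list of rows, each a list of 4 numbers: the shift along the world's x, y, z in cm, then the turn about the world's z in degrees. In form: [[dx, dy, dz, roll], ...]. A call has 1 to 20 rows; each row shifts and turns the commanded pose from where the row before left it; what a row does not reach is not made up. A row lasts 1/8 s, in which the tool goes at most 62.5 mm and 10.7 degrees, less where a joint would pass 70% of its speed; a pose out of reach is approached as far as the arm can. A call with a gripper value outside its range is refused whole. "gripper" is the opening, from 0 (shut) to 1 (fully open), set as the call begins (left out, the last holds). The fingers move at their own pace and stop on an object; "force" is the grip in N (left out, the last holds). Time passes only in rows, so rows that do not move let the fingers close. It gives the time, the measured TCP pose, the force, the opening and the grip force at its end, in the units of the state.
- r.read_state(): the state, without advancing time (a new reading comes with each control period).
- r.capture(name): name is "scene" or "top" or "wrist"; returns (picture, depth): 420x560x3 uint8, red, green, blue; 420x560 float32, m along the optical axis (not along the pixel's ray), 0 where there is no reading.
- r.camera_info(name): a dict with "intrinsics" (3x3 intrinsics, pixels), "D" ([k1, k2, p1, p2, k3] as OpenCV has them; the pictures are not rectified), "camera_from_world" (4x4, takes a point from world to camera coordinates). Camera axes: x right, y up, looking along -z (the intrinsics and any distortion apply to the point x, -y, -z); pixel columns grow to the right and rows downward; lengths in m; the calibration is good to about 2 mm. A picture is of the moment at which its call begins: read the wrist's pose just before it. camera_info takes no time and is no camera call; for the wrist camera it gives the pose at the moment of the call.
- r.close_job(): hands the job in; it is judged then, once.
The state is a dict: "clock": time; "joint_pos": joint angles; "dq": joint speeds; "effort": joint torques, N m; "ee_pos": TCP position; "ee_rot": TCP orientation; "force": force on the tool from outside, world axes, zero at the start; "wrist_torque": the same for the moment, N m; "gripper_width": finger opening in m; "grip_force": force on a finger pad.
Only numpy, scipy, OpenCV 4.12 (cv2) and the standard library are available. Lean on these libraries where they do the work, as an engineer would, in place of code of your own. Each camera call takes 0.05 s, during which the arm holds its last target. There are 200 camera calls.

## Task

Push the long finned heat-sink bar across the bench, without lifting or tipping it, until it lies parallel and close against the open side of the steel angle rail, with its whole length alongside the rail; pushing first near one end and then near the other works well. Leave the short heat sink where it lies.

Things in the scene. Friction and masses are not known exactly. Their poses are not given: they have to be found in the camera images.
- heatsink: The part to push: long loose aluminium bar with fins along it, 240 mm long (own y), 40 mm wide (own x), 30 mm high, about 0.4 kg, flat upright long sides, lying fins up on the bench. Origin at the centre of its underside, z up. It starts on the rail's open side (towards the robot), its middle 85 to 115 mm from the rail's face, turned up to 0.4 rad to it.
- rail: Fixed straight steel angle, 360 mm long (own y), screwed to the bench: upright leg 28 mm high, foot with three screws pointing away from the robot. Origin at bench height, mid-length, in the plane of its flat working face, which looks along its own -x, roughly to the robot. The bar's long side belongs against this face (bar's origin then at x = -20 mm in the rail's frame).
- short_heatsink: Not to be moved: loose heat sink of the same profile (40 mm wide, 30 mm high) but only 110 mm long (own y). Origin at the centre of its underside, z up. It lies to the left or the right of the work. A screwdriver, a black relay block and a wooden batten also lie about, clear of the work.
There are look-alikes about, which are no part of the job. Leave any blue look-alike of the heatsink alone.

How it is judged:
At the end, for the whole second after the job is handed in: The long heat sink lies flat and still on the open side of the rail, parallel within 10 degrees, its near side at mid-length no more than 12 mm from the rail's face, and its whole length alongside the rail (its middle within 60 mm of the rail's middle) (x of heatsink in the frame of rail between -0.032 and -0.01 m and y of heatsink in the frame of rail between -0.06 and 0.06 m and angle between the y axis of heatsink and the y axis of rail, either way round below 0.175 rad and angle between heatsink's own z axis and vertical below 0.15 rad and linear speed of heatsink below 0.01 m/s); the robot touches nothing.
It fails at once if the long heat sink is lifted more than 20 mm off the bench (height (world z) of heatsink above 0.02 m).
It fails at once if the long heat sink is tipped by more than 30 degrees (angle between heatsink's own z axis and vertical above 0.52 rad).
It fails at once if the short heat sink is moved by more than 30 mm (distance of short_heatsink from where it was at the start of the episode above 0.03 m).
It also fails if it takes over 51 s, if anything falls off the work surface, if the arm or the gripper's body presses on something with over 40 N, if the wrist force passes 120 N, or if a joint passes its speed limit or range.

## Working session

There is one attempt and no reset: what is moved stays moved. The work goes in short steps, Python scripts to look and compute and a tool call to move; the robot and the scene stay as the last step left them, time stands still between calls to the robot, and variables do not carry over. Pictures are saved under pics/ and viewed, at most 10 in all, crops included, and the job is handed in when it is done.

Besides the shell and the picture viewer there is one more tool, called after "Request:" as a command line: name --pt "numbers of a row" for each row, then --argument value for the rest. send_rows: Moves the arm, as the interface text tells. Its arguments: {"type":"object","properties":{"commands":{"type":"array","items":{"type":"array","items":{"type":"number"}}},"gripper":{"type":"number"},"force":{"type":"number"}},"required":["commands"]}

```bash
mkdir -p pics
cat > h.py <<'E'
import numpy as np, cv2
from cell import r
def cloud(name):
    i=r.camera_info(name); p,d=r.capture(name)
    K=np.array(i["intrinsics"]);D=np.array(i["D"]);T=np.linalg.inv(np.array(i["camera_from_world"]))
    h,w=d.shape
    uv=np.stack(np.meshgrid(np.arange(w),np.arange(h)),-1).reshape(-1,1,2).astype(float)
    n=cv2.undistortPoints(uv,K,D).reshape(h,w,2)
    c=np.stack([n[...,0]*d,-n[...,1]*d,-d],-1)
    W=c@T[:3,:3].T+T[:3,3]; W[d==0]=np.nan
    return p,W
E
python3 - <<'E'
from h import *
for n in ("scene","top"):
    p,W=cloud(n); cv2.imwrite(f"pics/{n}0.png",p[...,::-1]); np.save(f"{n}0.npy",W)
print(r.tcp_to_tips, r.read_state()["ee_pos"], r.read_state()["ee_rot"], r.read_state()["gripper_width"])
W=np.load("top0.npy"); print(np.nanmin(W,(0,1)),np.nanmax(W,(0,1)))
E
```

```text
0.022 [0.22050212 0.50362172 0.26023   ] [-2.64644014e-04  2.04937629e-01  9.78774832e-01 -5.71208697e-04] 0.08811491840155453
[-0.064051   -1.49906773 -0.76933708] [1.7734835  1.51496631 0.53862542]
```

View pics/top0.png

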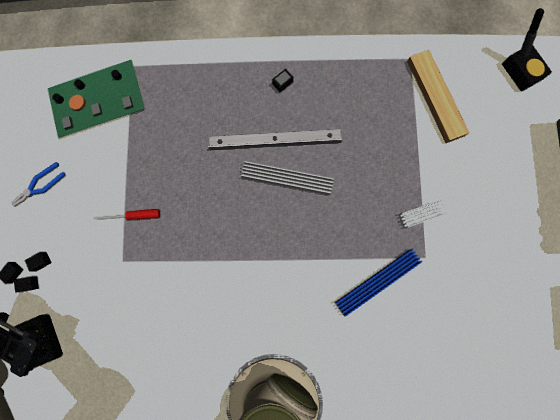

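View pics/scene0.png

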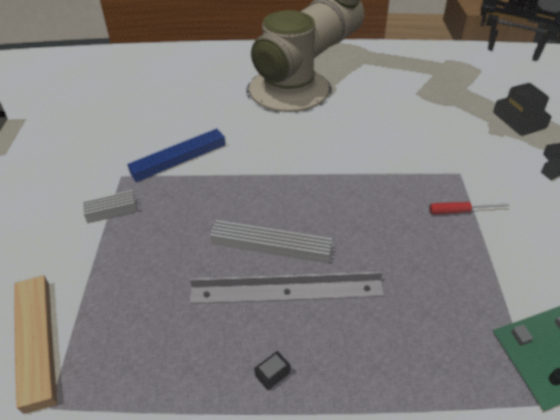

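Top view candidates: the long silver bar at (287,178), the blue look-alike at (378,283) and the short heat sink at (420,213). By description the part is the long silver bar. The rail is at (275,139). I'll measure these now and check the choice in a crop.

```bash
cat >> h.py <<'E'
def box(W,c0,c1,r0,r1,z0,z1):
    P=W[r0:r1,c0:c1].reshape(-1,3); P=P[(P[:,2]>z0)&(P[:,2]<z1)]
    (c,s,a)=cv2.minAreaRect(P[:,:2].astype(np.float32)*1000)
    q=cv2.boxPoints((c,s,a)); e=[q[1]-q[0],q[2]-q[1]]; e=max(e,key=np.linalg.norm); e=e*np.sign(e[1])
    return len(P),np.round(c,1),np.round(s,1),"yaw(own y from world y, deg)",round(float(np.degrees(np.arctan2(-e[0],e[1]))),2),"z",np.round(np.percentile(P[:,2],[5,50,95])*1000,1),"corners",np.round(q).tolist()
E
python3 - <<'E'
from h import *
W=np.load("top0.npy")
print(box(W,225,345,153,205,.015,.05)); print(box(W,200,350,125,153,.003,.05)); print(box(W,200,350,125,153,.015,.05)); print(box(W,390,450,195,235,.012,.05))
W=np.load("scene0.npy")
print(box(W,200,345,215,268,.015,.05)); print(box(W,180,395,268,305,.015,.05))
p=cv2.imread("pics/top0.png")[120:210,190:360]; cv2.imwrite("pics/crop.png",cv2.resize(p,None,fx=4,fy=4))
E
```

```text
(1103, array([572.4, -42.2]), array([240. ,  41.8]), 'yaw(own y from world y, deg)', -12.37, 'z', array([16.5, 28.4, 32.7]), 'corners', [[526.0, -155.0], [567.0, -164.0], [619.0, 71.0], [578.0, 79.0]])
(1916, array([685.7,  -8.9]), array([409.3,  78. ]), 'yaw(own y from world y, deg)', -1.37, 'z', array([ 3.2,  5.6, 28.8]), 'corners', [[642.0, -213.0], [720.0, -214.0], [730.0, 195.0], [652.0, 197.0]])
(399, array([666.3,  -9.7]), array([  6. , 356.4]), 'yaw(own y from world y, deg)', 2.21, 'z', array([16.5, 26.5, 30.9]), 'corners', [[656.0, 168.0], [670.0, -188.0], [676.0, -188.0], [662.0, 169.0]])
(291, array([ 471.4, -394. ]), array([ 40.5, 109.6]), 'yaw(own y from world y, deg)', 17.92, 'z', array([12.8, 30.5, 34.2]), 'corners', [[435.0, -348.0], [469.0, -452.0], [508.0, -440.0], [474.0, -336.0]])
(2469, array([574.2, -41.7]), array([240.9,  44.9]), 'yaw(own y from world y, deg)', -12.21, 'z', array([18.3, 28.3, 32.6]), 'corners', [[527.0, -155.0], [571.0, -164.0], [622.0, 71.0], [578.0, 81.0]])
(1168, array([668.3, -11.8]), array([  9.8, 360.8]), 'yaw(own y from world y, deg)', 1.85, 'z', array([15.9, 24.6, 30. ]), 'corners', [[658.0, 168.0], [669.0, -192.0], [679.0, -192.0], [667.0, 169.0]])
```

View pics/crop.png

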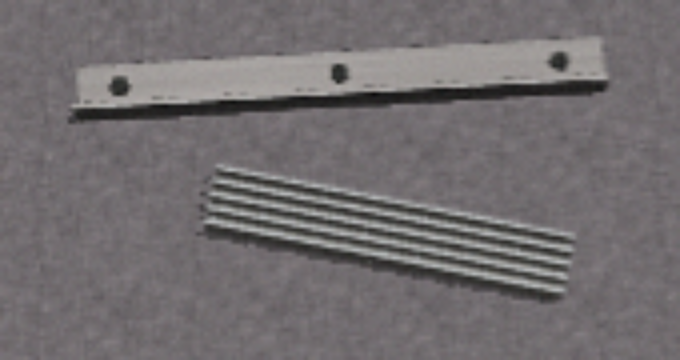

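The crop shows a plain silver five-fin bar on the open side of the rail, and it measures 240x42 mm, so it is the part. I'll push it with the open fingers, a 123 mm wide two-point pusher set parallel to the rail (yaw about +2°).

Request:
send_rows --pt "1.9 -3.9 0 1.85" --pt "1.9 -3.9 0 1.85" --pt "1.9 -3.9 0 1.85" --pt "1.9 -3.9 0 1.85" --pt "1.9 -3.9 0 1.85" --pt "1.9 -3.9 0 1.85" --pt "1.9 -3.9 0 1.85" --pt "1.9 -3.9 0 1.85" --pt "1.9 -3.9 0 1.85" --pt "1.9 -3.9 0 1.85" --pt "1.9 -3.9 0 1.85" --pt "1.9 -3.9 0 1.85" --pt "1.9 -3.9 0 1.85" --pt "1.9 -3.9 0 1.85" --pt "0 0 0 0" --pt "0 0 0 0" --gripper 1

```text
clock: 2.1
ee_pos: [0.4862, -0.0416, 0.2605]
ee_rot: [-0.0, -0.019, 1.0, 0.0]
force: [-0.4, 0.1, -1.0]
gripper_width: 0.0883
grip_force: 0.0
```

Request:
send_rows --pt "0 0 -4 0" --pt "0 0 -4 0" --pt "0 0 -4 0" --pt "0 0 -4 0" --pt "0 0 -3 0" --pt "0 0 -2 0" --pt "0 0 -1.6 0" --pt "0 0 0 0" --pt "0 0 0 0"

```text
clock: 3.22
ee_pos: [0.4868, -0.0417, 0.0355]
ee_rot: [0.0, -0.02, 1.0, -0.0]
force: [0.5, 0.7, 0.2]
gripper_width: 0.0879
grip_force: 0.0
```

Request:
send_rows --pt "0.7 0 0 0" --pt "0.7 0 0 0" --pt "0.7 0 0 0" --pt "0.7 0 0 0" --pt "0.7 0 0 0" --pt "0.7 0 0 0" --pt "0.7 0 0 0" --pt "0.7 0 0 0" --pt "0.7 0 0 0" --pt "0.7 0 0 0" --pt "0.7 0 0 0" --pt "0.7 0 0 0" --pt "0.7 0 0 0" --pt "0 0 0 0"

```text
clock: 4.97
ee_pos: [0.5784, -0.0422, 0.0348]
ee_rot: [0.001, -0.02, 1.0, -0.0]
force: [0.6, 0.5, -0.3]
gripper_width: 0.0881
grip_force: 0.0
```

Run:
```python
from h import *
p,W=cloud("scene"); cv2.imwrite("pics/scene1.png",p[...,::-1])
print(r.read_state()["ee_pos"])
```

```text
[ 0.57809115 -0.04220838  0.03480743]
```

View pics/scene1.png

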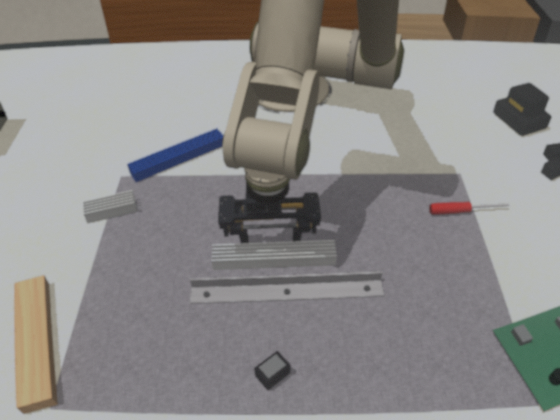

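The bar at (273,253) has turned parallel to the rail (287,280), with both fingers behind it. I'll measure the remaining gap.

Run:
```python
from h import *
p,W=cloud("scene")
print(box(W,205,345,246,270,.015,.034)); print(box(W,180,395,272,305,.015,.05))
```

```text
(2159, array([609.8, -34.9]), array([ 42.5, 241.2]), 'yaw(own y from world y, deg)', 2.11, 'z', array([17.6, 27.7, 32.3]), 'corners', [[584.0, 85.0], [593.0, -156.0], [635.0, -155.0], [627.0, 86.0]])
(1150, array([668.8, -11.5]), array([  8.9, 360.2]), 'yaw(own y from world y, deg)', 2.03, 'z', array([16.2, 24.6, 30.1]), 'corners', [[658.0, 168.0], [671.0, -192.0], [680.0, -191.0], [667.0, 169.0]])
```

Request:
send_rows --pt "0.6 0 0 0" --pt "0.6 0 0 0" --pt "0.6 0 0 0" --pt "0.6 0 0 0" --pt "0.4 0 0 0" --pt "0.2 0 0 0" --pt "0 0 0 0" --pt "0 0 0 0"

```text
clock: 6.08
ee_pos: [0.608, -0.0423, 0.0348]
ee_rot: [0.001, -0.02, 1.0, -0.0]
force: [0.2, 0.3, -0.2]
gripper_width: 0.0883
grip_force: 0.0
```

Run:
```python
from h import *
p,W=cloud("scene"); cv2.imwrite("pics/scene2.png",cv2.resize(p[180:320,170:410,::-1],None,fx=3,fy=3))
```

```text
(no output)
```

View pics/scene2.png

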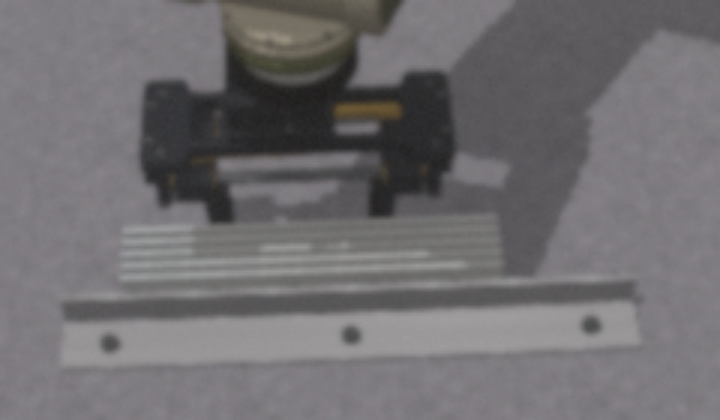

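The bar lies parallel with a gap of a few mm to the rail (crop y about 285). I'll ease it in.

Request:
send_rows --pt "0.1 0 0 0" --pt "0.1 0 0 0" --pt "0.1 0 0 0" --pt "0 0 0 0" --pt "0 0 0 0"

```text
clock: 6.75
ee_pos: [0.6107, -0.0422, 0.0347]
ee_rot: [0.0, -0.02, 1.0, 0.0]
force: [-4.1, 0.6, 2.4]
gripper_width: 0.0882
grip_force: 1.4
```

Request:
send_rows --pt "0.1 0 0 0" --pt "0 0 0 0" --pt "0 0 0 0"

```text
clock: 7.12
ee_pos: [0.6117, -0.0422, 0.0347]
ee_rot: [0.0, -0.02, 1.0, 0.0]
force: [-2.3, 0.8, 2.3]
gripper_width: 0.0883
grip_force: 1.3
```

Now back off, lift and check.

Request:
send_rows --pt "-0.5 0 0 0" --pt "-1.5 0 0 0" --pt "-3 0 0 0" --pt "-3 0 0 0" --pt "0 0 4 0" --pt "0 0 4 0" --pt "0 0 4 0" --pt "0 0 4 0" --pt "-2 0 2 0" --pt "-4 0 0 0" --pt "-4 0 0 0" --pt "0 0 0 0" --pt "0 0 0 0"

```text
clock: 8.75
ee_pos: [0.4324, -0.0425, 0.215]
ee_rot: [0.001, -0.019, 1.0, -0.0]
force: [0.6, 0.1, -0.2]
gripper_width: 0.0882
grip_force: 0.0
```

Run:
```python
from h import *
p,W=cloud("scene"); cv2.imwrite("pics/scene3.png",p[...,::-1])
f=W[200:310,180:395].reshape(-1,3); f=f[(f[:,2]>.015)&(f[:,2]<.04)]
for y in (-.14,-.09,-.03,.03,.06,.1):
    x=f[abs(f[:,1]-y)<.004,0]; print(y,np.round(np.percentile(x,[1,99])*1000))
bar=f[f[:,0]<.650-.037*f[:,1]]; print(np.round([bar[:,1].min(),bar[:,1].max()],3))
print(box(W,70,150,185,230,.012,.05)[1])
```

```text
-0.14 [626. 676.]
-0.09 [623. 674.]
-0.03 [621. 672.]
0.03 [619. 670.]
0.06 [618. 668.]
0.1 [662. 667.]
[-0.156  0.085]
[ 473.2 -394.7]
```

View pics/scene3.png

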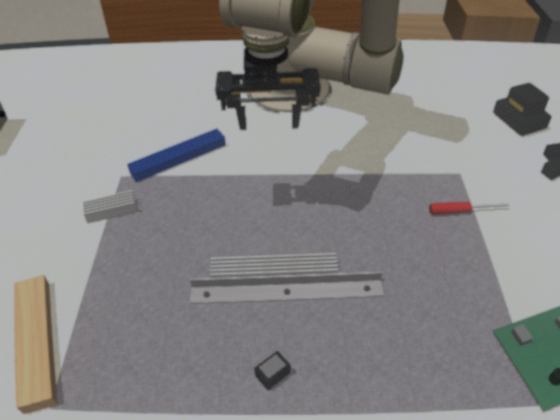

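The bar at (273,265) lies flat and parallel against the rail. It is about 2 mm off the face and 24 mm off-centre along y. The short heat sink at (110,205) has not moved.

```bash
python3 -c "
from cell import r
print(r.close_job())"
```

```text
the job is handed in; nothing more can be done
None
```

The long heat sink lies flat and parallel against the rail's open side, about 2 mm from its face and about 24 mm off the rail's middle; the short heat sink hasn't moved, and I handed the job in at about 9 s on the clock, though no verdict came back.

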